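# Clear the trim cover and poise the screwdriver over the marked screw

## Task

Clear the two wooden offcuts off the trim cover into the grey scrap bin. Then lift the screwdriver out of its rack, up above the height of the tape stack, and bring it to the screw with the red washer: finish still holding it upright, quite still, with its tip centred about a centimetre above that screw's head. Never let it touch the screws, the cover or the board, and leave the tape stack and the tin of clips where they stand.

Things in the scene. Friction and masses are not known exactly. Their poses are not given: they have to be found in the camera images.
- jig: Fixed plywood board, 190 x 250 x 25 mm (x, y, z of its own frame), lying on the bench; origin at the centre of its underside. A flat black trim cover, 165 x 224 mm, is fixed on it; the cover's upper face is 39 mm above the bench. The two screws stand on the cover at 55 mm to either side of its centre along the board's y axis. Four dark pins 12 mm high stand on the board along the cover's long edges (x +-87, y +-85 mm).
- red_screw_head (a point): Centre of the top of the head of the screw with the RED washer (the target): steel pan head 16 mm across on an red washer 26 mm across, cross recess; this point is 45 mm above the bench. z up. It may be at either end of the cover.
- blue_screw_head (a point): Same point on the like screw with the BLUE washer (not the target), at the other end of the cover.
- offcut_a: Loose pale wooden offcut, 36 x 20 mm, 18 mm high (its -x end; 14 mm at the +x end), 15 g, lying on the cover; origin at the centre of its underside, long axis x. Grip it across its 20 mm width (along its y).
- offcut_b: Loose pale wooden offcut, 34 x 20 mm, otherwise like offcut_a; it lies at the other side of the cover.
- scrap_bin: Fixed grey open-topped bin, 150 x 150 x 60 mm outside, walls 4 mm; origin at the centre of its underside.
- rack: Fixed screwdriver rack: two level aluminium plates (60 x 76 mm) between blue side cheeks, top at 95 mm; both plates have a 12 mm hole on the vertical axis through the origin (centre of the underside). The screwdriver hangs in it and must be drawn straight up.
- screwdriver: Screwdriver, 184 mm long, 0.13 kg (varies), hanging upright in the rack, blade down. Origin at the blade's tip, z up along the tool to the handle's end. The black and yellow handle runs from z = 86 mm to 178 mm, about 28 mm thick; the shaft below is 6 mm thick. In the rack the tip is 9 mm, the handle's end about 190 mm above the bench.
- blade_tip (a point): The tip of the blade, the same point as the screwdriver's origin.
- tape_stack: Pack of three rolls of masking tape stuck together one on the other, 101 mm across and 75 mm high, 0.4 kg, loose, standing between rack and board; origin at the centre of its underside. To be left alone.
- clip_tin: Loose small round tin of plastic clips, 68 mm across, 48 mm high; origin at the centre of its underside. To be left alone.
- red_screw: The whole screw with the red washer, fixed; origin under the centre of its washer, on the cover, 6 mm below red_screw_head.
- blue_screw: The whole screw with the blue washer, fixed; origin likewise.

How it is judged:
By the outcome, as a careful person would: the job done as asked, in the order asked, and still so for the second after the job is handed in, while the arm keeps its last pose, push and grip.
It also fails if it takes over 70 s, if anything falls off the work surface, if the arm or the gripper's body presses on something with over 40 N, if the wrist force passes 120 N, or if a joint passes its speed limit or range.

## Robot

A 6-joint arm with a two-finger parallel gripper is mounted at the origin on a cart in front of the work surface, level with it; the furniture and walls round the work are solid. World frame = base frame: x ahead of the robot, y to its left, z up, the work surface at z = 0. Lengths are in m, angles in degrees, forces in N, time in s.
With the tool pointing down it reaches from about 0.325 to 0.775 m from the base axis. Payload 5.5 kg.
Tool frame: the origin (TCP) lies between the finger pads; the fingertips stand 22 mm ahead of it and the grasp point (between the pads) lies 3 mm ahead of it; z points along the fingers, y is the line along which they close (so a half turn about z gives the same grasp; the last joint's range is limited). The gripper opens to 85 mm and grips with 20 to 120 N. Pads are 22 mm wide; open, the fingers measure 114 mm over their backs; the gripper's body (76 mm by 85 mm) begins 54 mm behind the grasp point. The pads swing forward as they close: fully open they stand 13 mm farther back than shut.
Start: joints at [64.017, 5.22, 70.514, -0, 104.267, -3.249], TCP at [0.232, 0.553, 0.253] pointing down, gripper open.
Joint ranges: [-164.24, 164.24], [-49.07, 125.15], [9.68, 141.18], [-86.29, 266.29], [3.28, 154.24], [-151.56, 151.56]. Speed limits (degrees/s): [147.25, 147.25, 172.46, 180, 180, 180].

## Interface

Orientations are given as a 3x3 rotation matrix whose columns are the frame's x, y, z axes.
In Python, from bench import arm gives the robot as it stands.
- The arm moves only by the tool jog_arm, never from a script. Its argument "commands" is text: rows parted by semicolons, each of 7 numbers parted by spaces: the shift along the tool's x, y, z in cm, then the turn, a rotation vector about the tool's x, y, z in degrees, then the closure, from 0 (fully open) to 1 (shut). In form: x y z ax ay az claw; .... A call has 1 to 20 rows; each row shifts and turns the commanded pose from where the row before left it, along the tool's axes as they then stand; what a row does not reach is not made up. A row lasts 1/10 s, in which the tool goes at most 50 mm and 8.59 degrees, less where a joint would pass 70% of its speed; a pose out of reach is approached as far as the arm can. A call with a gripper value outside its range is refused whole. The fingers move at their own pace and stop on an object; the grip force is fixed at half the most. Time passes only in rows, so rows that do not move let the fingers close. It gives the time, the measured TCP pose, the force, the opening and the grip force at its end, in the units of the state.
- arm.get_state(): the state, without advancing time (a new reading comes with each control period).
- arm.grab_frame(name): name is "scene" or "top"; returns the picture (400x640x3 uint8, red, green, blue); there is no depth.
- arm.camera_model(name): a dict with "mtx" (3x3 intrinsics, pixels), "eye" and "orientation" of the camera in the world. Camera axes: x right, y down, z forward; pixel columns grow to the right and rows downward; lengths in m; the calibration is good to about 2 mm. A picture is of the moment at which its call begins. camera_model takes no time and is no camera call.
- arm.finish_job(): hands the job in; it is judged then, once.
Trained networks look in the newest picture that a camera, given by its name, has taken for a name from the list of things; names that differ only in an ending like _2 or _b are one class to them, and where a whole thing is asked for, a point or a joint stands for the part that bears it (a point fixed in the world has none). Each returns a list of dicts, best first, with "p" (0 to 1); they miss things now and then, are a little off and sometimes report something else, mostly with a low value. They report only what shows in the picture. A call takes as long as a camera call.
- arm.recognise(label, camera): "point" ([column, row] as shares, 0 to 1, of the picture: columns of its width, rows of its height, amid what is visible of it).
- arm.tip_of(label, camera): "point" ([column, row] as shares, 0 to 1, of the picture: columns of its width, rows of its height: a listed point, or the origin of a listed thing).
The state is a dict: "time_s": time; "joint_positions": joint angles; "joint_vel": joint speeds; "joint_torque": joint torques, N m; "eef_pos": TCP position; "tool_rot": TCP orientation; "wrist_force": force on the tool from outside, world axes, zero at the start; "torque": the same for the moment, N m; "finger_gap": finger opening in m; "grip_force": force on a finger pad.
Only numpy, scipy, OpenCV 4.12 (cv2) and the standard library are available. Lean on these libraries where they do the work, as an engineer would, in place of code of your own. Each camera call takes 0.05 s, during which the arm holds its last target. There are 200 camera calls.

## Working session

There is one attempt and no reset: what is moved stays moved. The work goes in short steps, Python scripts to look and compute and a tool call to move; the robot and the scene stay as the last step left them, time stands still between calls to the robot, and variables do not carry over. Pictures are saved under pics/ and viewed, at most 10 in all, crops included, and the job is handed in when it is done.

Besides the shell and the picture viewer there is one more tool, called after "Emit:" as name(argument=value, ...) on one line, values as JSON. jog_arm: Moves the arm, as the interface text tells. Its arguments: {"type":"object","properties":{"commands":{"type":"string"}},"required":["commands"]}

```bash
mkdir -p pics; cat > h.py <<'E'
import numpy as np, cv2
from bench import arm
def ray(cam,uv):
    m=arm.camera_model(cam);K=np.array(m["mtx"]);R=np.array(m["orientation"]);e=np.array(m["eye"])
    return e,R@np.linalg.inv(K)@np.array([uv[0],uv[1],1.])
def at(cam,uv,z):
    e,d=ray(cam,uv);return e+d*(z-e[2])/d[2]
def proj(cam,p):
    m=arm.camera_model(cam);q=np.array(m["mtx"])@np.array(m["orientation"]).T@(np.array(p)-np.array(m["eye"]))
    return q[:2]/q[2]
def tri(uv1,uv2):
    A=np.zeros((3,3));b=np.zeros(3)
    for c,u in(("scene",uv1),("top",uv2)):
        e,d=ray(c,u);d/=np.linalg.norm(d);P=np.eye(3)-np.outer(d,d);A+=P;b+=P@e
    return np.linalg.solve(A,b)
def snap(cam,name):
    im=arm.grab_frame(cam);cv2.imwrite(f"pics/{name}.png",im[:,:,::-1]);return im
E
python3 - <<'E'
from h import *
np.set_printoptions(precision=4,suppress=True)
for c in("scene","top"):
    snap(c,c+"0");m=arm.camera_model(c);print(c,m["eye"],np.array(m["mtx"])[0],np.array(m["orientation"]).tolist())
Z=dict(red_screw_head=.045,blue_screw_head=.045,offcut_a=.039,scrap_bin=0,rack=0,screwdriver=.009,tape_stack=0,clip_tin=0,jig=0)
for n,z in Z.items():
    for c in("scene","top"):
        for r in arm.tip_of(n,c)[:3]:
            u=np.array(r["point"])*[640,400];print(n,c,round(r["p"],2),u.round(1),at(c,u,z)[:2].round(4))
print(arm.get_state())
E
```

```text
scene [ 0.0866 -0.6106  0.6379] [430.9777   0.     326.0626] [[0.771002476429692, -0.3940337146623422, 0.5002925274763536], [-0.6365216736197961, -0.4522898733419324, 0.6247191604910101], [-0.01988316754281754, -0.8001070567003734, -0.5995276119302009]]
top [ 0.4732 -0.0189  1.5202] [511.4309   0.     318.9493] [[-0.018796053702178524, -0.9971896000360845, 0.07252316833328963], [-0.9995710645434353, 0.020371166050837147, 0.02104049717171972], [-0.022458746463877802, -0.07209658226020887, -0.9971447675907786]]
red_screw_head top 0.44 [433.  236.8] [ 0.4745 -0.3127]
blue_screw_head scene 0.41 [367.2 276.5] [ 0.5068 -0.2057]
blue_screw_head top 0.55 [395.9 223.8] [ 0.5138 -0.2078]
offcut_a scene 0.7 [362.1 310.9] [ 0.4461 -0.2563]
offcut_a scene 0.52 [396.  282.4] [ 0.5417 -0.2481]
offcut_a top 0.71 [240.7 242.4] [0.4688 0.2413]
offcut_a top 0.61 [415.5 248.4] [ 0.4423 -0.2626]
offcut_a top 0.51 [408.3 215.4] [ 0.5375 -0.2451]
scrap_bin scene 0.75 [335.3 196.1] [0.676  0.0859]
scrap_bin top 0.79 [290.6 167.3] [0.6905 0.0961]
rack scene 0.98 [231.3 202.6] [0.4577 0.2383]
rack top 0.73 [2
[... 450 characters left out ...]
  309.6] [ 0.5    -0.2553]
jig scene 0.44 [399.8 317.1] [ 0.5123 -0.2891]
jig top 0.56 [412.7 229.5] [ 0.4973 -0.2625]
{'time_s': 1.0, 'joint_positions': array([ 64.0173,   5.218 ,  70.5143,  -0.0005, 104.2675,  -3.248 ]), 'joint_vel': array([-0.0125,  0.0447, -0.127 ,  0.082 ,  0.0866,  0.0236]), 'joint_torque': array([  0.0021, -45.847 , -41.8112,  -0.    ,   0.0004,   0.    ]), 'eef_pos': array([0.2319, 0.5534, 0.2533]), 'tool_rot': array([[-0.9223,  0.3865,  0.    ],
       [ 0.3865,  0.9223, -0.    ],
       [-0.    ,  0.    , -1.    ]]), 'wrist_force': array([ 0.3706, -0.118 , -0.6516]), 'torque': array([ 0.0237,  0.0228, -0.035 ]), 'grip_force': 0.0, 'finger_gap': 0.08571305649088395}
```

```bash
python3 - <<'E'
import cv2
a=cv2.imread("pics/top0.png");b=cv2.imread("pics/scene0.png")
cv2.imwrite("pics/topc.png",cv2.resize(a[180:290,350:480],None,fx=5,fy=5,interpolation=cv2.INTER_CUBIC))
cv2.imwrite("pics/scc.png",cv2.resize(b[230:370,300:470],None,fx=4,fy=4,interpolation=cv2.INTER_CUBIC))
E
```

```text
(no output)
```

View pics/topc.png

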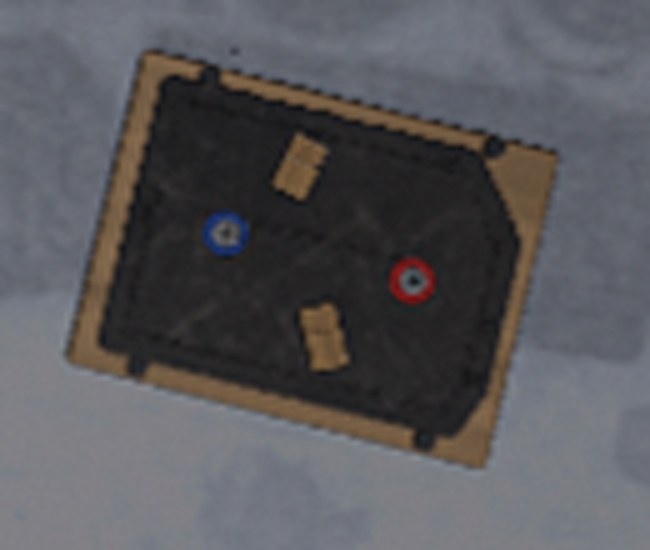

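View pics/scene0.png

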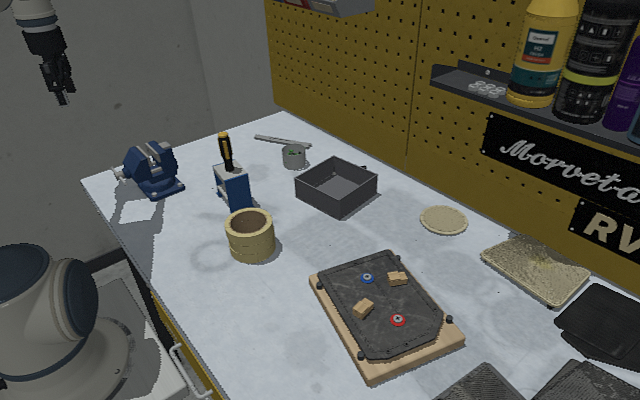

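View pics/top0.png

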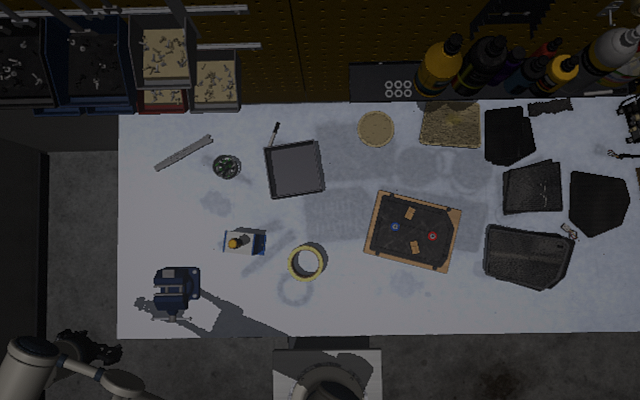

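The top view shows blue washer at about (395,226), red at (432,236), offcuts at (410,213) and (415,247), bin at (295,168), rack and driver at (240,241), and the tape at (306,262). Next I'll segment these for exact poses.

```bash
python3 - <<'E'
from h import *
np.set_printoptions(precision=4,suppress=True)
def blobs(mask,box,minA):
    x0,y0,x1,y1=box;m=np.zeros(mask.shape,np.uint8);m[y0:y1,x0:x1]=mask[y0:y1,x0:x1]
    n,l,s,c=cv2.connectedComponentsWithStats(m)
    return [(c[i],s[i,4],np.argwhere(l==i)[:,::-1].astype(np.float32)) for i in range(1,n) if s[i,4]>=minA]
C={"scene":(335,265,425,335),"top":(380,200,445,258)}
for cam in C:
    im=cv2.imread(f"pics/{cam}0.png");h=cv2.cvtColor(im,cv2.COLOR_BGR2HSV)
    H,S,V=[h[...,i].astype(int) for i in range(3)]
    for nm,mk in(("red",((H<6)|(H>172))&(S>140)&(V>70)),("blue",(H>95)&(H<125)&(S>120)&(V>60)),("wood",(H>8)&(H<28)&(S>60)&(V>90))):
        for c,a,p in blobs(mk.astype(np.uint8),C[cam],6):
            z={"red":.0405,"blue":.0405,"wood":.053 if cam=="top" else .049}[nm]
            hull=cv2.convexHull(p)[:,0]
            M=cv2.moments(hull);cc=[M["m10"]/M["m00"],M["m01"]/M["m00"]]
            w=np.array([at(cam,q,z)[:2] for q in p]);e,v=np.linalg.eigh(np.cov(w.T))
            r=cv2.minAreaRect((w*1000).astype(np.float32))
            print(cam,nm,a,c.round(1),at(cam,cc,z)[:2],"ang",np.degrees(np.arctan2(v[1,1],v[0,1])).round(1),"rect",np.round(r[0],1),np.round(r[1],1),round(r[2],1))
for n in("screwdriver","rack","scrap_bin","tape_stack"):
    for c in("top","scene"):
        for r in arm.recognise(n,c)[:2]:print(n,c,round(r["p"],2),(np.array(r["point"])*[640,400]).round(1))
im=cv2.imread("pics/top0.png")[205:285,200:340];im2=cv2.imread("pics/scene0.png")[120:270,190:320]
a=cv2.resize(im,(700,400),interpolation=cv2.INTER_CUBIC)
cv2.imwrite("pics/rackc.png",a);cv2.imwrite("pics/rackc2.png",cv2.resize(im2,None,fx=4,fy=4,interpolation=cv2.INTER_CUBIC))
E
```

```text
scene red 81 [397.2 320.7] [ 0.4779 -0.3104] ang 126.2 rect [ 478.4 -310.2] [23.6 25.9] 49.6
scene blue 56 [366.7 278.7] [ 0.5071 -0.2042] ang 136.2 rect [ 506.7 -204.3] [23.5 25. ] 37.9
scene wood 216 [396.5 277.5] [ 0.5435 -0.2466] ang -163.5 rect [ 544.6 -246.3] [35.2 36.3] 60.4
scene wood 230 [361.5 306.9] [ 0.4447 -0.256 ] ang -167.4 rect [ 444.7 -255. ] [44.9 23.4] 13.1
scene wood 213 [340.4 324.9] [ 0.3922 -0.2601] ang 68.0 rect [ 391.7 -254.4] [58.1 19.2] 74.1
top red 41 [432. 236.] [ 0.4771 -0.3108] ang 101.8 rect [ 476.9 -310.8] [22.9 23.1] 88.0
top blue 39 [394.9 226.1] [ 0.5073 -0.2051] ang -160.5 rect [ 507.6 -205.6] [23.  23.1] 88.3
top wood 93 [427.6 203.7] [ 0.5687 -0.3001] ang 75.3 rect [ 570.2 -295.1] [105.5   7.7] 74.7
top wood 72 [409.5 212.9] [ 0.5442 -0.2466] ang 155.4 rect [ 544.3 -246.8] [17.8 30.9] 61.9
top wood 78 [414.3 247.2] [ 0.4463 -0.2573] ang -168.5 rect [ 446.1 -257.2] [34.3 20. ] 12.9
top wood 49 [386.5 255.6] [ 0.4241 -0.1763] ang 79.1 rect [ 421.6 -182.2] [49.5  9.6] 74.9
screwdriver top 0.51 [233.6 242.8]
screwdriver scene 0.6 [224.4 150.9]
rack top 0.83 [247.3 243.5]
rack scene 0.64 [233.8 186.8]
scrap_bin top 0.67 [291.5 167.6]
scrap_bin top 0.41 [247.  246.5]
scrap_bin scene 0.61 [337.6 186.9]
tape_stack top 0.7 [299.4 276.1]
tape_stack scene 0.76 [248.1 231.7]
```

View pics/rackc.png

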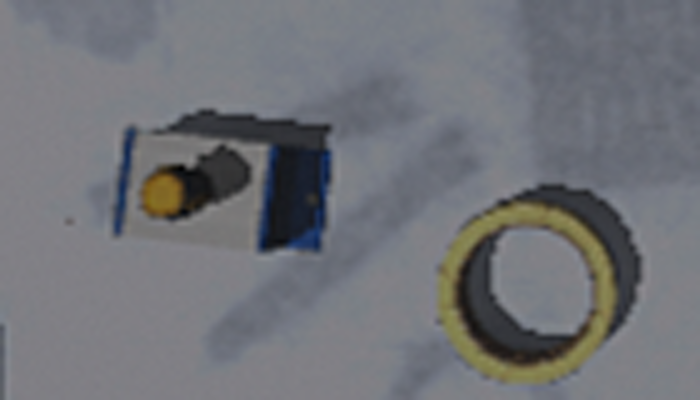

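View pics/rackc2.png

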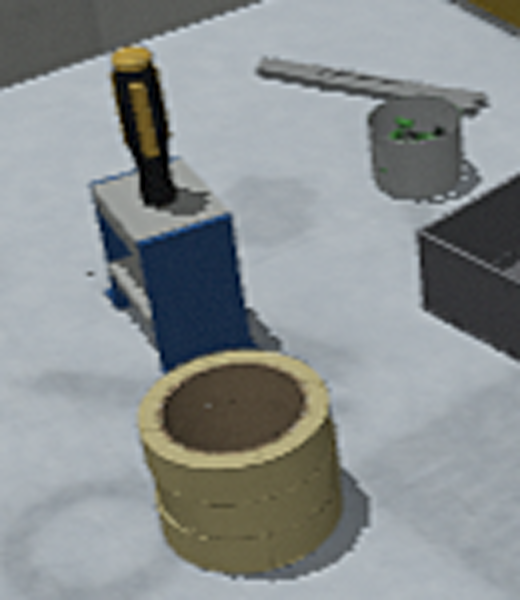

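The handle's end shows at top px (232.4,243.6) and scene px (223.2,134.3). The rack is almost square to the world axes, and the tape stack is clear of it. I'll add a row planner and work out the targets.

```bash
cat >> h.py <<'E'
from scipy.spatial.transform import Rotation as Rt
def Rdown(yaw):  # tool pointing down, tool y at given yaw
    a=np.radians(yaw);y=np.array([np.cos(a),np.sin(a),0]);z=np.array([0,0,-1.]);return np.c_[np.cross(y,z),y,z]
def plan(wps,p=None,R=None):
    """wps: (pos,yaw,n,claw); prints rounded rows, correcting rounding as it goes"""
    s=arm.get_state();p=np.array(s["eef_pos"]) if p is None else p;R=np.array(s["tool_rot"]) if R is None else R
    for pos,yaw,n,claw in wps:
        pos=np.array(pos);out=[];Rg=Rdown(yaw)
        for i in range(n):
            d=np.round(R.T@(pos-p)/(n-i)*100,1 if i<n-1 else 2);rv=Rt.from_matrix(R.T@Rg).as_rotvec(degrees=True)/(n-i)
            rv=np.round(rv,1);p=p+R@d/100;R=R@Rt.from_rotvec(rv,degrees=True).as_matrix()
            assert np.linalg.norm(d)<=5.001 and np.linalg.norm(rv)<=8.6,(d,rv)
            out.append(" ".join(f"{v:g}" for v in [*(d+0.),*(rv+0.),claw]))
        print("; ".join(out));print("->",p.round(4))
    return p,R
def st():
    s=arm.get_state();R=np.array(s["tool_rot"]);print("t",round(s["time_s"],2),"p",np.round(s["eef_pos"],4),"yaw",np.degrees(np.arctan2(R[1,1],R[0,1])).round(1),"z",R[:,2].round(4),"F",np.round(s["wrist_force"],1),"gap",round(s["finger_gap"],4),"grip",round(s["grip_force"],1),"q",np.round(s["joint_positions"],0));return s
E
python3 - <<'E'
from h import *
np.set_printoptions(precision=4,suppress=True)
print("handle top",tri((223.2,134.3),(232.4,243.6)),at("top",(232.4,243.6),.19),at("scene",(223.2,134.3),.19))
for u in((264,145),(320,140),(326,192),(270,198)):print("bin",at("top",u,.06)[:2])
print("rack plate",[at("top",(np.array(q)/5+[200,205]),.095)[:2] for q in((131,128),(120,235),(272,145),(262,250))])
plan([([.36,.15,.25],-10,9,.53),([.446,-.257,.12],-77.5,9,.53)])
E
```

```text
handle top [0.4672 0.2362 0.1897] [0.4666 0.2365 0.19  ] [0.4676 0.2352 0.19  ]
bin [0.7486 0.1678]
bin [0.7595 0.0055]
bin [ 0.6084 -0.0089]
bin [0.5944 0.1522]
rack plate [array([0.5027, 0.2719]), array([0.4432, 0.2784]), array([0.4917, 0.1929]), array([0.4335, 0.1991])]
-3 -3.6 0 0 0 8.6 0.53; -3.6 -3.1 0 0 0 8.6 0.53; -4 -2.5 0 0 0 8.6 0.53; -4.3 -1.9 0.1 0 0 8.6 0.53; -4.5 -1.2 0 0 0 8.6 0.53; -4.7 -0.6 0.1 0 0 8.6 0.53; -4.7 0.2 0 0 0 8.6 0.53; -4.6 0.8 0.1 0 0 8.5 0.53; -4.44 1.56 0.03 0 0 8.6 0.53
-> [0.36 0.15 0.25]
-4.3 1.7 1.4 0 0 7.5 0.53; -4 2.3 1.5 0 0 7.5 0.53; -3.7 2.8 1.4 0 0 7.5 0.53; -3.3 3.2 1.5 0 0 7.5 0.53; -2.8 3.6 1.4 0 0 7.5 0.53; -2.4 4 1.5 0 0 7.5 0.53; -1.8 4.3 1.4 0 0 7.5 0.53; -1.2 4.4 1.5 0 0 7.5 0.53; -0.66 4.62 1.4 0 0 7.5 0.53
-> [ 0.446  -0.2569  0.12  ]
```

Emit:
jog_arm(commands="-3 -3.6 0 0 0 8.5 0.53; -3.6 -3.1 0 0 0 8.5 0.53; -4 -2.5 0 0 0 8.5 0.53; -4.3 -1.9 0.1 0 0 8.5 0.53; -4.5 -1.2 0 0 0 8.5 0.53; -4.7 -0.6 0.1 0 0 8.5 0.53; -4.7 0.2 0 0 0 8.5 0.53; -4.6 0.8 0.1 0 0 8.5 0.53; -4.4 1.6 0 0 0 8.5 0.53; -4.3 1.7 1.4 0 0 7.5 0.53; -4 2.3 1.5 0 0 7.5 0.53; -3.7 2.8 1.4 0 0 7.5 0.53; -3.3 3.2 1.5 0 0 7.5 0.53; -2.8 3.6 1.4 0 0 7.5 0.53; -2.4 4 1.5 0 0 7.5 0.53; -1.8 4.3 1.4 0 0 7.5 0.53; -1.2 4.4 1.5 0 0 7.5 0.53; -0.7 4.6 1.4 0 0 7.5 0.53; 0 0 0 0 0 0 0.53")

```text
time_s: 3.3
eef_pos: [0.4532, -0.2583, 0.1164]
tool_rot: [[0.975, 0.221, -0.005], [0.221, -0.975, 0.001], [-0.005, -0.003, -1.0]]
wrist_force: [-0.9, 1.9, -1.0]
finger_gap: 0.0404
grip_force: 0.0
```

```bash
python3 - <<'E'
from h import *
st();plan([([.446,-.2572,.12],-77.5,1,.53),([.446,-.2572,.070],-77.5,3,.53)])
E
```

```text
t 3.3 p [ 0.4532 -0.2583  0.1164] yaw -77.2 z [-0.0052  0.0014 -1.    ] F [-0.9  1.9 -1. ] gap 0.0404 grip 0.0 q [-33.  -6.  95.  -0.  91.  44.]
-0.68 -0.27 -0.36 -0.1 0.3 0.3 0.53
-> [ 0.446  -0.2572  0.12  ]
0 0 1.7 0 0 0 0.53; 0 0 1.7 0 0 0 0.53; 0 0.01 1.6 0 0 0 0.53
-> [ 0.446  -0.2572  0.07  ]
```

Emit:
jog_arm(commands="-0.7 -0.3 -0.4 0 0 0 0.53; 0 0 0 0 0 0 0.53; 0 0 0 0 0 0 0.53; 0 0 0 0 0 0 0.53")

```text
time_s: 3.7
eef_pos: [0.4473, -0.2522, 0.1255]
tool_rot: [[0.973, 0.231, 0.002], [0.231, -0.973, -0.001], [0.002, 0.002, -1.0]]
wrist_force: [-0.2, -0.3, -0.4]
finger_gap: 0.0401
grip_force: 0.0
```

```bash
python3 - <<'E'
from h import *
st();plan([([.446,-.2572,.070],-77.5,3,.53)])
E
```

```text
t 3.7 p [ 0.4473 -0.2522  0.1255] yaw -76.6 z [ 0.002  -0.0012 -1.    ] F [-0.2 -0.3 -0.4] gap 0.0401 grip 0.0 q [-33.  -8.  96.   0.  91.  43.]
-0.1 0.1 1.9 0 0 0.3 0.53; -0.1 0.2 1.8 0 0 0.3 0.53; -0.05 0.15 1.85 0.1 -0.1 0.3 0.53
-> [ 0.446  -0.2572  0.07  ]
```

Emit:
jog_arm(commands="-0.1 0.2 1.9 0 0 0.3 0.53; -0.1 0.2 1.8 0 0 0.3 0.53; 0 0.1 1.8 0 0 0.3 0.53; 0 0 0 0 0 0 0.53; 0 0 0 0 0 0 0.53; 0 0 0 0 0 0 0.53")

```text
time_s: 4.3
eef_pos: [0.4468, -0.2585, 0.0709]
tool_rot: [[0.977, 0.215, 0.002], [0.215, -0.977, -0.001], [0.002, 0.002, -1.0]]
wrist_force: [-0.3, -0.2, -0.0]
finger_gap: 0.0404
grip_force: 0.0
```

```bash
python3 - <<'E'
from h import *
st();im=snap("scene","s1");cv2.imwrite("pics/s1c.png",cv2.resize(im[230:360,290:450,::-1],None,fx=4,fy=4,interpolation=cv2.INTER_CUBIC))
E
```

```text
t 4.3 p [ 0.4468 -0.2585  0.0709] yaw -77.6 z [ 0.002  -0.0013 -1.    ] F [-0.3 -0.2 -0. ] gap 0.0404 grip 0.0 q [-34.  -5. 100.   0.  86.  44.]
```

View pics/s1c.png

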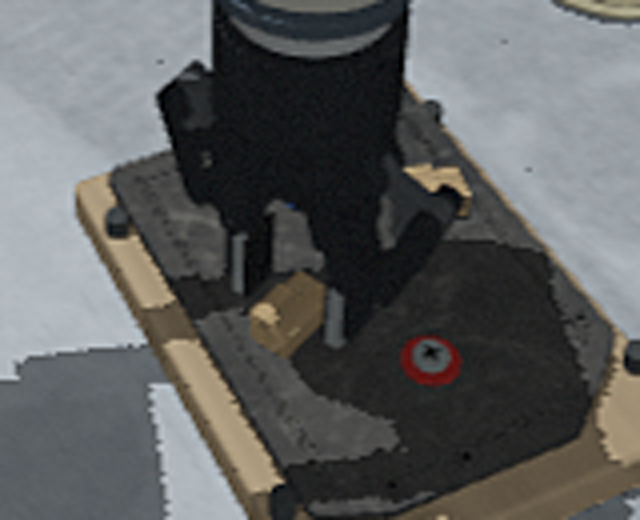

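The fingers straddle the offcut, with the near fingertip's lower end at about px (374,317). I'll check its height.

```bash
python3 - <<'E'
from h import *
a=np.radians(-77.6)
for d in(.02,.024):
  for z in(.035,.042,.049,.056):print(d,z,proj("scene",[.4468+d*np.cos(a),-.2585+d*np.sin(a),z]).round(1))
E
```

```text
0.02 0.035 [372.7 318.4]
0.02 0.042 [372.9 315.7]
0.02 0.049 [373.1 313.1]
0.02 0.056 [373.3 310.4]
0.024 0.035 [374.6 319.5]
0.024 0.042 [374.8 316.9]
0.024 0.049 [375.  314.2]
0.024 0.056 [375.2 311.5]
```

Emit:
jog_arm(commands="0 -0.1 0.2 0 0 0 0.53; 0 0 0.2 0 0 0 0.53; 0 0 0 0 0 0 0.53; 0 0 0 0 0 0 0.53")

```text
time_s: 4.75
eef_pos: [0.4458, -0.2574, 0.0652]
tool_rot: [[0.977, 0.214, -0.0], [0.214, -0.977, 0.0], [-0.0, -0.0, -1.0]]
wrist_force: [0.5, -0.7, 0.2]
finger_gap: 0.04
grip_force: 0.0
```

Emit:
jog_arm(commands="0 0 0 0 0 0 0.75; 0 0 0 0 0 0 0.85; 0 0 0 0 0 0 0.9; 0 0 0 0 0 0 0.9; 0 0 0 0 0 0 0.9")

```text
time_s: 5.25
eef_pos: [0.446, -0.2575, 0.0655]
tool_rot: [[0.977, 0.214, 0.0], [0.214, -0.977, -0.0], [0.0, 0.0, -1.0]]
wrist_force: [-0.0, -0.5, 2.1]
finger_gap: 0.0182
grip_force: 61.6
```

```bash
python3 - <<'E'
from h import *
plan([([.446,-.2575,.16],-77.5,4,.9),([.69,.055,.16],-77.5,10,.9),([.69,.055,.085],-77.5,3,.9)])
E
```

```text
0 0 -2.4 0 0 0 0.9; 0 0 -2.3 0 0 0 0.9; 0 0 -2.4 0 0 -0.1 0.9; 0 0 -2.35 0 0 0 0.9
-> [ 0.446  -0.2575  0.16  ]
3.1 -2.5 0 0 0 0 0.9; 3.1 -2.5 0 0 0 0 0.9; 3 -2.5 0 0 0 0 0.9; 3.1 -2.5 0 0 0 0 0.9; 3 -2.5 0 0 0 0 0.9; 3.1 -2.5 0 0 0 0 0.9; 3 -2.6 0 0 0 0 0.9; 3.1 -2.5 0 0 0 0 0.9; 3 -2.6 0 0 0 0 0.9; 3.07 -2.55 0 0 0 0 0.9
-> [0.69  0.055 0.16 ]
0 0 2.5 0 0 0 0.9; 0 0 2.5 0 0 0 0.9; 0 0 2.5 0 0 0 0.9
-> [0.69  0.055 0.085]
```

Emit:
jog_arm(commands="0 0 -1 0 0 0 0.9; 0 0 -2.6 0 0 0 0.9; 0 0 -3 0 0 0 0.9; 0 0 -3 0 0 0 0.9; 3.1 -2.5 0 0 0 0 0.9; 3.1 -2.5 0 0 0 0 0.9; 3.1 -2.5 0 0 0 0 0.9; 3.1 -2.5 0 0 0 0 0.9; 3 -2.5 0 0 0 0 0.9; 3 -2.5 0 0 0 0 0.9; 3 -2.6 0 0 0 0 0.9; 3.1 -2.5 0 0 0 0 0.9; 3 -2.6 0 0 0 0 0.9; 3.1 -2.6 0 0 0 0 0.9; 0 0 0 0 0 0 0.9; 0 0 0 0 0 0 0.9; 0 0 0 0 0 0 0.9")

```text
time_s: 6.95
eef_pos: [0.6903, 0.0545, 0.1615]
tool_rot: [[0.977, 0.214, -0.0], [0.214, -0.977, -0.0], [-0.0, 0.0, -1.0]]
wrist_force: [0.0, 0.4, 0.1]
finger_gap: 0.018
grip_force: 61.3
```

```bash
python3 - <<'E'
from h import *
st()
E
```

```text
t 6.95 p [0.6903 0.0545 0.1615] yaw -77.7 z [-2.e-04 -5.e-04 -1.e+00] F [0.  0.4 0.1] gap 0.018 grip 61.3 q [ 2. 20. 63. -0. 97. 79.]
```

Good: holding it (gap 18 mm). Lower, release, rise.

Emit:
jog_arm(commands="0 0 3 0 0 0 0.9; 0 0 3 0 0 0 0.9; 0 0 2.2 0 0 0 0.9; 0 0 0 0 0 0 0.9; 0 0 0 0 0 0 0.9; 0 0 0 0 0 0 0.65; 0 0 0 0 0 0 0.55; 0 0 0 0 0 0 0.53; 0 0 0 0 0 0 0.53; 0 0 -2 0 0 0 0.53; 0 0 -3 0 0 0 0.53; 0 0 -3 0 0 0 0.53; 0 0 0 0 0 0 0.53; 0 0 0 0 0 0 0.53; 0 0 0 0 0 0 0.53")

```text
time_s: 8.45
eef_pos: [0.6901, 0.0553, 0.1576]
tool_rot: [[0.977, 0.214, -0.002], [0.214, -0.977, -0.0], [-0.002, -0.0, -1.0]]
wrist_force: [-0.4, 0.5, -0.1]
finger_gap: 0.04
grip_force: 0.0
```

```bash
python3 - <<'E'
from h import *
st();plan([([.5443,-.2467,.13],-117,10,.53)])
E
```

```text
t 8.45 p [0.6901 0.0553 0.1576] yaw -77.6 z [-2.2e-03 -1.0e-04 -1.0e+00] F [-0.4  0.5 -0.1] gap 0.04 grip 0.0 q [ 2. 20. 64. -0. 97. 79.]
-2.1 2.6 0.3 0 0 3.9 0.53; -1.9 2.8 0.3 0 0 3.9 0.53; -1.7 2.9 0.3 0 0 3.9 0.53; -1.5 3 0.3 0 0 4 0.53; -1.3 3.1 0.3 0 0 3.9 0.53; -1 3.2 0.3 0 0 4 0.53; -0.8 3.2 0.2 0 0 3.9 0.53; -0.6 3.3 0.3 0 0 4 0.53; -0.4 3.3 0.2 0 0.1 3.9 0.53; -0.19 3.39 0.3 0.1 0 4 0.53
-> [ 0.5443 -0.2467  0.13  ]
```

Emit:
jog_arm(commands="-2.1 2.6 0.3 0 0 3.9 0.53; -1.9 2.8 0.3 0 0 3.9 0.53; -1.7 2.9 0.3 0 0 3.9 0.53; -1.5 3 0.3 0 0 4 0.53; -1.3 3.1 0.3 0 0 3.9 0.53; -1 3.2 0.3 0 0 4 0.53; -0.8 3.2 0.2 0 0 3.9 0.53; -0.6 3.3 0.3 0 0 4 0.53; -0.4 3.3 0.2 0 0 3.9 0.53; -0.2 3.4 0.3 0 0 4 0.53; 0 0 0 0 0 0 0.53; 0 0 0 0 0 0 0.53; 0 0 0 0 0 0 0.53; 0 0 0 0 0 0 0.53")

```text
time_s: 9.85
eef_pos: [0.5451, -0.2456, 0.1309]
tool_rot: [[0.892, -0.453, -0.0], [-0.453, -0.892, 0.001], [-0.001, -0.0, -1.0]]
wrist_force: [-0.3, 0.5, 0.6]
finger_gap: 0.0398
grip_force: 0.0
```

```bash
python3 - <<'E'
from h import *
st();plan([([.5443,-.2467,.066],-117,4,.53)])
for c in("scene","top"):
    snap(c,c+"2")
    for r in arm.recognise("offcut_a",c)[:4]:
        u=np.array(r["point"])*[640,400];print(c,round(r["p"],2),u.round(1),at(c,u,.047)[:2].round(3),at(c,u,.012)[:2].round(3))
E
```

```text
t 9.85 p [ 0.5451 -0.2456  0.1309] yaw -116.9 z [-4.e-04  5.e-04 -1.e+00] F [-0.3  0.5  0.6] gap 0.0398 grip 0.0 q [-28.   6.  83.   0.  92.  89.]
0 0 1.6 0 0 0 0.53; 0 0 1.6 0 0 0 0.53; 0 0.1 1.6 0 0 0 0.53; -0.02 0.04 1.69 0 0 0.1 0.53
-> [ 0.5443 -0.2467  0.066 ]
scene 0.81 [395.4 279.9] [ 0.539 -0.248] [ 0.566 -0.226]
scene 0.55 [345.9 190.7] [0.667 0.035] [0.701 0.073]
```

One offcut is in the bin at px (346,191), and the other is still under the gripper. Descend and grip.

Emit:
jog_arm(commands="0 0.1 1.6 0 0 0 0.53; 0 0 1.6 0 0 0 0.53; 0 0 1.6 0 0 0 0.53; 0 0 1.2 0 0 0 0.53; 0 0 0.4 0 0 0 0.53; 0 0 0 0 0 0 0.53; 0 0 0 0 0 0 0.53; 0 0 0 0 0 0 0.53; 0 0 0 0 0 0 0.75; 0 0 0 0 0 0 0.85; 0 0 0 0 0 0 0.9; 0 0 0 0 0 0 0.9; 0 0 0 0 0 0 0.9")

```text
time_s: 11.35
eef_pos: [0.5448, -0.2479, 0.0684]
tool_rot: [[0.891, -0.455, 0.002], [-0.455, -0.891, -0.001], [0.002, 0.0, -1.0]]
wrist_force: [-0.3, 1.0, 6.2]
finger_gap: 0.0183
grip_force: 61.7
```

```bash
python3 - <<'E'
from h import *
s=st();p=s["eef_pos"];plan([([p[0],p[1],.16],-117,4,.9),([.665,.10,.16],-117,10,.9)])
E
```

```text
t 11.35 p [ 0.5448 -0.2479  0.0684] yaw -117.0 z [ 1.6e-03 -9.0e-04 -1.0e+00] F [-0.3  1.   6.2] gap 0.0183 grip 61.7 q [-28.   7.  87.  -0.  85.  89.]
0 0 -2.3 0 0 0 0.9; 0 0 -2.3 0 0 0 0.9; 0 0 -2.3 0 -0.1 0 0.9; 0.01 0 -2.26 0 0 0 0.9
-> [ 0.5447 -0.2478  0.16  ]
-0.5 -3.6 0 0 0 0 0.9; -0.5 -3.7 0 0 0 0 0.9; -0.5 -3.6 0 0 0 0 0.9; -0.5 -3.7 0 0 0 0 0.9; -0.5 -3.6 0 0 0 0 0.9; -0.5 -3.7 0 0 0 0 0.9; -0.5 -3.6 0 0 0 0 0.9; -0.5 -3.7 0 0 0 0 0.9; -0.5 -3.6 0 0 0 0 0.9; -0.6 -3.65 -0.01 0 0 0 0.9
-> [0.665 0.1   0.16 ]
```

Emit:
jog_arm(commands="0 0 -1 0 0 0 0.9; 0 0 -2.4 0 0 0 0.9; 0 0 -3 0 0 0 0.9; 0 0 -3 0 0 0 0.9; -0.5 -3.6 0 0 0 0 0.9; -0.5 -3.7 0 0 0 0 0.9; -0.5 -3.6 0 0 0 0 0.9; -0.5 -3.7 0 0 0 0 0.9; -0.5 -3.6 0 0 0 0 0.9; -0.5 -3.7 0 0 0 0 0.9; -0.5 -3.6 0 0 0 0 0.9; -0.5 -3.7 0 0 0 0 0.9; -0.5 -3.6 0 0 0 0 0.9; -0.5 -3.7 0 0 0 0 0.9; 0 0 0 0 0 0 0.9; 0 0 0 0 0 0 0.9; 0 0 0 0 0 0 0.9")

```text
time_s: 13.05
eef_pos: [0.6654, 0.0994, 0.1612]
tool_rot: [[0.89, -0.455, -0.001], [-0.455, -0.89, -0.001], [-0.0, 0.001, -1.0]]
wrist_force: [0.3, -0.7, 0.1]
finger_gap: 0.0178
grip_force: 61.1
```

Emit:
jog_arm(commands="0 0 3 0 0 0 0.9; 0 0 3 0 0 0 0.9; 0 0 1.9 0 0 0 0.9; 0 0 0 0 0 0 0.9; 0 0 0 0 0 0 0.9; 0 0 0 0 0 0 0.65; 0 0 0 0 0 0 0.55; 0 0 0 0 0 0 0.53; 0 0 0 0 0 0 0.53; 0 0 -3 0 0 0 0.53; 0 0 -4 0 0 0 0.53; 0 0 -5 0 0 0 0.4; 0 0 -4 0 0 0 0.3; 0 0 0 0 0 0 0.3; 0 0 0 0 0 0 0.3; 0 0 0 0 0 0 0.3")

```text
time_s: 14.65
eef_pos: [0.6653, 0.1003, 0.2405]
tool_rot: [[0.891, -0.454, -0.003], [-0.454, -0.891, -0.0], [-0.002, 0.001, -1.0]]
wrist_force: [-0.2, 0.6, -0.6]
finger_gap: 0.0598
grip_force: 0.0
```

```bash
python3 - <<'E'
from h import *
st()
for c in("scene","top"):
    snap(c,c+"3")
    for r in arm.recognise("offcut_a",c)[:4]:
        u=np.array(r["point"])*[640,400];print(c,round(r["p"],2),u.round(1),at(c,u,.012)[:2].round(3))
plan([([.4672,.2360,.25],-97,9,.3)])
E
```

```text
t 14.65 p [0.6653 0.1003 0.2405] yaw -117.0 z [-2.6e-03 -3.0e-04 -1.0e+00] F [-0.2  0.6 -0.6] gap 0.0598 grip 0.0 q [  6.  17.  59.  -0. 105. 123.]
scene 0.58 [330.4 189.7] [0.674 0.103]
top 0.55 [287.5 177.6] [0.658 0.105]
-2.6 -0.3 -0.1 0 0 -2.2 0.3; -2.6 -0.5 -0.1 0 0 -2.2 0.3; -2.6 -0.5 -0.1 0 0 -2.2 0.3; -2.6 -0.7 -0.1 0 0 -2.2 0.3; -2.6 -0.7 -0.1 0 0 -2.2 0.3; -2.5 -0.9 -0.1 0 0 -2.3 0.3; -2.5 -0.9 -0.1 0 0.1 -2.2 0.3; -2.5 -1.1 -0.1 0 0 -2.3 0.3; -2.44 -1.1 -0.12 0.1 0.1 -2.2 0.3
-> [0.4671 0.236  0.25  ]
```

Emit:
jog_arm(commands="-2.6 -0.3 -0.1 0 0 -2.2 0.3; -2.6 -0.5 -0.1 0 0 -2.2 0.3; -2.6 -0.5 -0.1 0 0 -2.2 0.3; -2.6 -0.7 -0.1 0 0 -2.2 0.3; -2.6 -0.7 -0.1 0 0 -2.2 0.3; -2.5 -0.9 -0.1 0 0 -2.3 0.3; -2.5 -0.9 -0.1 0 0 -2.2 0.3; -2.5 -1.1 -0.1 0 0 -2.3 0.3; -2.4 -1.1 -0.1 0 0 -2.2 0.3; 0 0 0 0 0 0 0.3; 0 0 0 0 0 0 0.3; 0 0 0 0 0 0 0.3; 0 0 0 0 0 0 0.3")

```text
time_s: 16.15
eef_pos: [0.4685, 0.2353, 0.2508]
tool_rot: [[0.992, -0.124, -0.001], [-0.124, -0.992, -0.0], [-0.001, 0.001, -1.0]]
wrist_force: [0.9, -0.3, 0.4]
finger_gap: 0.0599
grip_force: 0.0
```

```bash
python3 - <<'E'
from h import *
st();plan([([.4672,.2360,.15],-97,5,.3)])
E
```

```text
t 16.15 p [0.4685 0.2353 0.2508] yaw -97.1 z [-6.e-04 -5.e-04 -1.e+00] F [ 0.9 -0.3  0.4] gap 0.0599 grip 0.0 q [ 23.  -6.  82.  -0. 104. 120.]
0 0 2 0 0 0 0.3; 0 0 2 0 0 0 0.3; 0 0 2 0 0 0 0.3; -0.1 0 2 0 0 -0.1 0.3; -0.04 -0.05 2.08 0 0 0 0.3
-> [0.4671 0.236  0.15  ]
```

Emit:
jog_arm(commands="-0.1 -0.1 2 0 0 0 0.3; 0 0 2 0 0 0 0.3; 0 0 2 0 0 0 0.3; 0 0 2 0 0 0 0.3; 0 0 2 0 0 0 0.3; 0 0 0 0 0 0 0.3; 0 0 0 0 0 0 0.3; 0 0 0 0 0 0 0.3")

```text
time_s: 16.95
eef_pos: [0.4678, 0.2371, 0.1528]
tool_rot: [[0.992, -0.123, 0.002], [-0.123, -0.992, 0.001], [0.002, -0.001, -1.0]]
wrist_force: [-0.1, 0.7, -0.2]
finger_gap: 0.0596
grip_force: 0.0
```

Emit:
jog_arm(commands="0 0 0 0 0 0 0.5; 0 0 0 0 0 0 0.6; 0 0 0 0 0 0 0.7; 0 0 0 0 0 0 0.8; 0 0 0 0 0 0 0.9; 0 0 0 0 0 0 0.9; 0 0 0 0 0 0 0.9")

```text
time_s: 17.65
eef_pos: [0.4674, 0.2374, 0.1523]
tool_rot: [[0.992, -0.122, 0.002], [-0.122, -0.992, 0.001], [0.001, -0.001, -1.0]]
wrist_force: [0.2, 1.6, 5.1]
finger_gap: 0.0254
grip_force: 58.7
```

```bash
python3 - <<'E'
from h import *
st()
E
```

```text
t 17.65 p [0.4674 0.2374 0.1523] yaw -97.0 z [ 0.0016  0.001  -1.    ] F [0.2 1.6 5.1] gap 0.0254 grip 58.7 q [ 23.  -6.  92.   0.  94. 120.]
```

Emit:
jog_arm(commands="0 0 -1 0 0 0 0.9; 0 0 -1.5 0 0 0 0.9; 0 0 -1.5 0 0 0 0.9; 0 0 -1.5 0 0 0 0.9; 0 0 -1.5 0 0 0 0.9; 0 0 -1.5 0 0 0 0.9; 0 0 -1.5 0 0 0 0.9; 0 0 -1.5 0 0 0 0.9; 0 0 -1.5 0 0 0 0.9; 0 0 -1 0 0 0 0.9; 0 0 0 0 0 0 0.9; 0 0 0 0 0 0 0.9; 0 0 0 0 0 0 0.9")

```text
time_s: 18.95
eef_pos: [0.4669, 0.237, 0.2902]
tool_rot: [[0.992, -0.122, -0.002], [-0.122, -0.992, -0.001], [-0.002, 0.001, -1.0]]
wrist_force: [-1.1, -1.0, -0.8]
finger_gap: 0.0253
grip_force: 58.8
```

```bash
python3 - <<'E'
from h import *
st();snap("scene","s4");snap("top","t4")
for c in("scene","top"):
    for n in("blade_tip","screwdriver"):
        for r in arm.tip_of(n,c)[:2]:
            u=np.array(r["point"])*[640,400];print(n,c,round(r["p"],2),u.round(1),at(c,u,.148)[:2].round(4))
p,R=plan([([.477,.0,.29],-97,8,.9),([.477,-.255,.27],-97,9,.9)])
im=cv2.imread("pics/s4.png");cv2.imwrite("pics/s4c.png",cv2.resize(im[60:230,160:320],None,fx=3.5,fy=3.5,interpolation=cv2.INTER_CUBIC))
E
```

```text
t 18.95 p [0.4669 0.237  0.2902] yaw -97.0 z [-1.6e-03 -7.0e-04 -1.0e+00] F [-1.1 -1.  -0.8] gap 0.0253 grip 58.8 q [ 23.  -6.  78.  -0. 108. 120.]
blade_tip scene 0.24 [347.  196.6] [ 0.5555 -0.0923]
blade_tip scene 0.16 [224.6 149.2] [0.468  0.2432]
screwdriver scene 0.69 [226.3 148.8] [0.472  0.2422]
0.5 2.9 0 0 0 0 0.9; 0.5 2.9 0 0 0 0 0.9; 0.5 2.9 0 0 0 0 0.9; 0.5 2.9 0 0 0 0 0.9; 0.5 2.9 0 0 0 0 0.9; 0.5 3 0 0 0 0 0.9; 0.4 2.9 0 0 0 0 0.9; 0.5 3 0.1 0 0 0 0.9
-> [ 0.477 -0.     0.29 ]
0.3 2.8 0.2 0 0 0 0.9; 0.4 2.8 0.2 0 0 0 0.9; 0.3 2.8 0.2 0 0 0 0.9; 0.4 2.8 0.2 0 0 0 0.9; 0.3 2.8 0.2 0 0 0 0.9; 0.4 2.8 0.3 0 0 0 0.9; 0.3 2.8 0.2 0 0 0 0.9; 0.4 2.9 0.3 0 0 0 0.9; 0.32 2.81 0.2 0 0 0 0.9
-> [ 0.477 -0.255  0.27 ]
```

View pics/s4c.png

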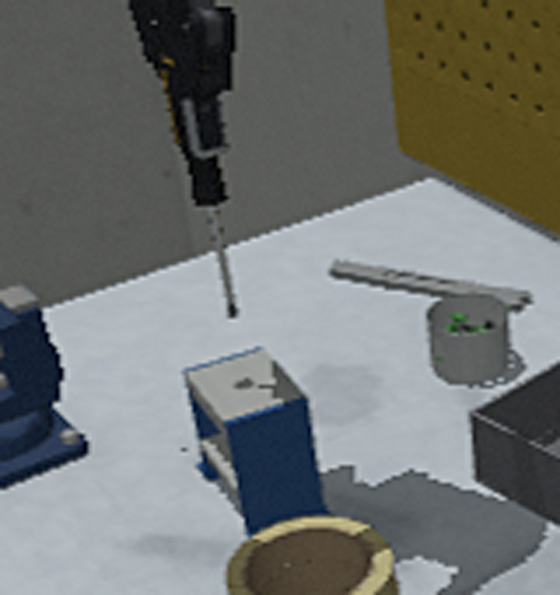

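The driver is clear of the rack, with its tip at px (226.6,150.3) and the tape stack undisturbed. Carry it over high.

Emit:
jog_arm(commands="0.3 1 0 0 0 0 0.9; 0.5 2 0 0 0 0 0.9; 0.5 2.9 0 0 0 0 0.9; 0.5 2.9 0 0 0 0 0.9; 0.5 2.9 0 0 0 0 0.9; 0.5 2.9 0 0 0 0 0.9; 0.5 2.9 0 0 0 0 0.9; 0.5 3 0 0 0 0 0.9; 0.5 3 0 0 0 0 0.9; 0.3 2.8 0 0 0 0 0.9; 0.4 2.8 0 0 0 0 0.9; 0.3 2.8 0 0 0 0 0.9; 0.4 2.8 0 0 0 0 0.9; 0.3 2.8 0 0 0 0 0.9; 0.4 2.8 0 0 0 0 0.9; 0.3 2.8 0 0 0 0 0.9; 0.4 2.9 0 0 0 0 0.9; 0.3 2 0 0 0 0 0.9; 0 0 0 0 0 0 0.9; 0 0 0 0 0 0 0.9")

```text
time_s: 21.25
eef_pos: [0.4813, -0.2488, 0.2912]
tool_rot: [[0.992, -0.124, -0.0], [-0.124, -0.992, 0.0], [-0.0, -0.0, -1.0]]
wrist_force: [0.9, -0.5, -1.6]
finger_gap: 0.0254
grip_force: 59.0
```

```bash
python3 - <<'E'
from h import *
s=st();plan([([.4775,-.3106,.285],-97,5,.9),([.4775,-.3106,.23],-97,4,.9)])
E
```

```text
t 21.25 p [ 0.4813 -0.2488  0.2912] yaw -97.1 z [-4.e-04  5.e-04 -1.e+00] F [ 0.9 -0.5 -1.6] gap 0.0254 grip 59.0 q [-31.  -3.  75.   0. 108.  66.]
0.1 1.2 0.1 0 0 0 0.9; 0.1 1.2 0.1 0 0 0 0.9; 0.1 1.3 0.1 0 0 0 0.9; 0 1.2 0.2 0 0 -0.1 0.9; 0.08 1.28 0.11 0 0 0 0.9
-> [ 0.4775 -0.3106  0.285 ]
0 0 1.4 0 0 0 0.9; 0 0 1.4 0 0 0 0.9; 0 0 1.4 0 0 0 0.9; 0.01 0 1.3 0 0 0 0.9
-> [ 0.4775 -0.3106  0.23  ]
```

Emit:
jog_arm(commands="0.1 1.2 0.1 0 0 0 0.9; 0.1 1.2 0.1 0 0 0 0.9; 0.1 1.3 0.1 0 0 0 0.9; 0 1.2 0.2 0 0 0 0.9; 0.1 1.3 0.1 0 0 0 0.9; 0 0 1.4 0 0 0 0.9; 0 0 1.4 0 0 0 0.9; 0 0 1.4 0 0 0 0.9; 0 0 1.3 0 0 0 0.9; 0 0 0 0 0 0 0.9; 0 0 0 0 0 0 0.9; 0 0 0 0 0 0 0.9; 0 0 0 0 0 0 0.9")

```text
time_s: 22.55
eef_pos: [0.4784, -0.3105, 0.2314]
tool_rot: [[0.992, -0.122, 0.001], [-0.122, -0.992, -0.001], [0.002, 0.001, -1.0]]
wrist_force: [-0.5, 0.3, -0.6]
finger_gap: 0.0259
grip_force: 59.1
```

```bash
python3 - <<'E'
from h import *
st();im=snap("scene","s5");snap("top","t5")
for r in arm.tip_of("blade_tip","scene")[:3]:print(round(r["p"],2),(np.array(r["point"])*[640,400]).round(1))
print("exp tip",proj("scene",[.4775,-.3106,.087]).round(1),"exp shaft",proj("scene",[.4775,-.3106,.147]).round(1))
cv2.imwrite("pics/s5c.png",cv2.resize(im[240:345,350:450,::-1],None,fx=5.5,fy=5.5,interpolation=cv2.INTER_CUBIC))
E
```

```text
t 22.55 p [ 0.4784 -0.3105  0.2314] yaw -97.0 z [ 0.0014 -0.0011 -1.    ] F [-0.5  0.3 -0.6] gap 0.0259 grip 59.1 q [-36.   0.  78.  -0. 102.  61.]
0.68 [397.5 302.9]
exp tip [399.4 301.6] exp shaft [402.6 275.9]
```

View pics/s5c.png

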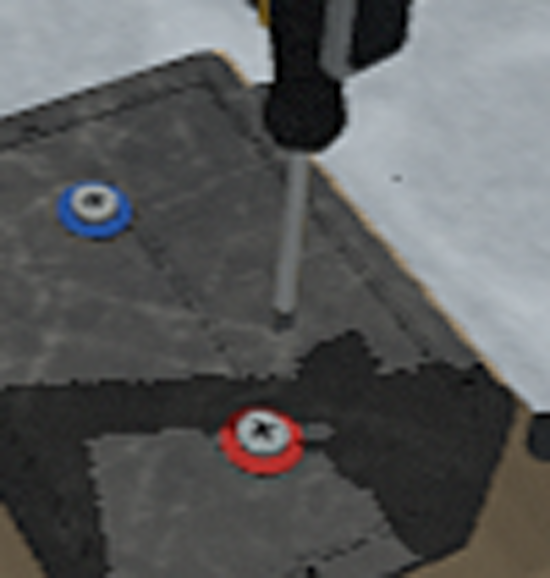

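The tip shows at about px (401,299) above the red screw, whose head is at (397.4,317.4), and the shaft looks upright. I'll measure it more precisely with a subpixel shaft-line fit against the line expected under the TCP.

```bash
cat >> h.py <<'E'
def shaft(name,rows,ucol,w=9):
    """shaft centre per row: bright strip against the dark cover (scene picture)"""
    g=cv2.cvtColor(cv2.imread(f"pics/{name}.png"),cv2.COLOR_BGR2GRAY).astype(float);P=[]
    for v in rows:
        c0=int(round(ucol(v)));x=np.arange(c0-w,c0+w+1);r=g[v,x];r=np.clip(r-np.median(r)-12,0,None)
        P.append((v,(r*x).sum()/max(r.sum(),1e-6),r.sum()))
    return np.array(P)
E
python3 - <<'E'
from h import *
np.set_printoptions(precision=2,suppress=True,linewidth=160)
g=cv2.cvtColor(cv2.imread("pics/s5.png"),cv2.COLOR_BGR2GRAY)
print(g[264:304:2,394:412]); print(g[294:304,396:408])
T=np.array([.4784,-.3105])
for z in(.16,.14,.12,.1,.088):print(z,proj("scene",[*T,z]))
print("head",proj("scene",[.4775,-.3106,.045]))
h=cv2.cvtColor(cv2.imread("pics/s5.png"),cv2.COLOR_BGR2HSV).astype(int);m=((h[...,0]<6)|(h[...,0]>172))&(h[...,1]>140)&(h[...,2]>70)
m[:,:380]=0;m[:,415:]=0;m[:300]=0;m[335:]=0
q=cv2.convexHull(np.argwhere(m)[:,::-1].astype(np.float32));M=cv2.moments(q);print("washer",M["m10"]/M["m00"],M["m01"]/M["m00"],proj("scene",[.4775,-.3106,.0405]))
E
```

```text
[[ 50  60  68  70  66  34  11  21  31  21  19  14  21  27  17  17   9  58]
 [ 75  79  71  61  63  66  50  29  21  21  20  13  16   8  18  60 155 189]
 [ 69  73  76  59  51  68  84  89  90 105 117 114 132 171 180 175 171 171]
 [ 73  78  77  71  60  54  59  53  78 104 111 102  72  80 126 154 168 168]
 [ 71  71  65  66  68  66  58  45  81 106 113  98  68  65  57  87 128 156]
 [ 69  69  67  70  66  67  64  67  87 110 113  92  61  65  68  64  89 126]
 [ 72  65  68  73  75  75  68  70  94 110 109  85  53  78  83  80  75  67]
 [ 80  69  66  66  70  70  71  82  99 109 103  85  67  61  71  77  76  74]
 [ 73  72  72  74  72  75  77  87 100 109 100  81  77  65  53  66  66  74]
 [ 79  81  79  74  73  75  79  91 104 109  95  72  73  74  66  62  70  68]
 [ 78  77  76  76  77  73  78  95 107 109  93  70  77  80  81  80  76  72]
 [ 69  69  69  72  71  72  80 100 108 107  95  85  81  76  71  74  76  81]
 [ 68  68  67  70  66  67  89 109 109 105  82  73  77  72  78  83  76  84]
 [ 81  81  75  75  75  67  90 110 109  99  76  74  74  76  76  78  79  78]
 [ 75  78  81  81  73  77  94 110 109  95  68  74 
[... 396 characters left out ...]
34]]
[[ 76  75  72  80 102 110 108  95  72  71  71  74]
 [ 71  74  71  80 102 112 109  91  75  75  71  73]
 [ 68  67  71  61  67 100  93  71  77  77  75  74]
 [ 69  70  69  66  49  43  45  63  83  82  81  76]
 [ 73  70  71  66  51  49  49  66  87  83  80  76]
 [ 86  87  83  65  48  53  55  73  85  78  82  82]
 [ 82  87  96  85  68  83  91  89  80  78  77  76]
 [ 78  78  89  99  98  95  91  89  84  76  73  72]
 [ 72  80  85  83  86  91  93  89  85  74  71  54]
 [ 79  82  83  86  91  95  90  79  72  70  56  26]]
0.16 [403.62 269.7 ]
0.14 [402.51 278.77]
0.12 [401.43 287.53]
0.1 [400.4  295.99]
0.088 [399.79 300.93]
head [397.4  318.14]
washer 397.2142857142857 319.5200501253133 [397.19 319.84]
```

Emit:
jog_arm(commands="0 0 0 0 0 -5 0.9; 0 0 0 0 0 -8 0.9; 0 0 0 0 0 -8 0.9; 0 0 0 0 0 -8 0.9; 0 0 0 0 0 -8 0.9; 0 0 0 0 0 -8 0.9; 0 0 0 0 0 -8 0.9; 0 0 0 0 0 -8 0.9; 0 0 0 0 0 -8 0.9; 0 0 0 0 0 -8 0.9; 0 0 0 0 0 -8 0.9; 0 0 0 0 0 -5 0.9; 0 0 0 0 0 0 0.9; 0 0 0 0 0 0 0.9; 0 0 0 0 0 0 0.9; 0 0 0 0 0 0 0.9; 0 0 0 0 0 0 0.9")

```text
time_s: 24.4
eef_pos: [0.4781, -0.3104, 0.2303]
tool_rot: [[0.123, 0.992, -0.0], [0.992, -0.123, 0.0], [-0.0, -0.0, -1.0]]
wrist_force: [0.8, -0.5, -1.2]
finger_gap: 0.0256
grip_force: 59.1
```

```bash
python3 - <<'E'
from h import *
np.set_printoptions(precision=2,suppress=True,linewidth=160)
s=st();snap("scene","s6")
g=cv2.cvtColor(cv2.imread("pics/s6.png"),cv2.COLOR_BGR2GRAY)
print(g[266:306:2,394:412]); print(g[292:306,394:408])
T=s["eef_pos"]
for dz in(.0714,.1314,.143):print(dz,proj("scene",[T[0],T[1],T[2]-dz]))
print("t4 exp",proj("scene",[.4669,.237,.147]),proj("scene",[.4691,.237,.149]))
E
```

```text
t 24.4 p [ 0.48 -0.31  0.23] yaw -7.1 z [-0.  0. -1.] F [ 0.8 -0.5 -1.2] gap 0.0256 grip 59.1 q [-36.   0.  78.  -0. 102. -29.]
[[ 72  80  72  60  61  49  33  15  15  18  15  17  19  10   7  16  44 148]
 [ 68  73  75  57  50  68  83  91  85  79  50  42  62 122 168 182 178 175]
 [ 70  79  77  72  62  51  59  64  92 110 111  94  60  85 127 157 165 166]
 [ 72  71  65  66  67  64  54  67 100 110 111  97  62  64  56  88 128 156]
 [ 71  68  69  66  68  64  62  79 102 111 102  76  63  67  68  61  90 124]
 [ 70  65  68  71  71  73  68  86 107 110  99  60  60  78  83  79  75  65]
 [ 78  69  65  66  70  72  74  93 107 110  97  70  68  63  72  76  74  72]
 [ 73  72  71  72  71  74  88 102 108 103  83  73  75  63  51  66  66  74]
 [ 80  81  79  74  73  75  98 108 108  99  78  74  74  75  68  64  69  69]
 [ 77  80  75  76  75  81 103 109 108  91  70  72  79  82  83  78  77  70]
 [ 66  67  68  71  71  88 108 108 108  99  85  87  81  72  69  73  75  81]
 [ 68  67  68  64  65  90 111 110 100  77  74  74  74  74  76  80  77  82]
 [ 81  81  75  75  77  97 110 109  96  74  78  76  73  74  78  77  78  7
[... 762 characters left out ...]
4]
 [ 76  71  64  63  87 112 112  95  71  75  79  77  75  74]
 [ 72  69  68  65  62  78  89  77  77  77  81  81  82  77]
 [ 77  78  74  72  56  34  48  70  90  86  83  79  77  76]
 [ 90  91  88  86  69  33  55  84  99  87  77  79  81  81]
 [ 76  79  83  87  84  60  52  82  97  86  79  78  75  76]
 [ 70  74  78  80  93  79  66  87  91  89  83  75  72  69]
 [ 74  73  74  79  85  83  84  91  92  88  83  73  67  70]
 [ 77  78  77  81  80  86  91  95  86  78  73  70  66  66]
 [ 83  82  77  78  76  78  90  99  89  75  69  67  66  66]
 [ 78  77  74  74  72  76  86  88  79  77  72  67  67  66]]
0.0714 [403.38 270.28]
0.1314 [400.17 296.51]
0.143 [399.59 301.28]
t4 exp [225.54 150.68] [226.23 149.63]
```

Comparing the two orientations puts the tip about 1.8 mm along tool +x from the TCP axis and about 142 mm below it. I'll correct for that and descend.

Emit:
jog_arm(commands="-0.1 0 0.5 0 0 0 0.9; -0.1 0 0.7 0 0 0 0.9; 0 0 0.7 0 0 0 0.9; 0 0 0.5 0 0 0 0.9; 0 0 0.3 0 0 0 0.9; 0 0 0 0 0 0 0.9; 0 0 0 0 0 0 0.9; 0 0 0 0 0 0 0.9; 0 0 0 0 0 0 0.9; 0 0 0 0 0 0 0.9; 0 0 0 0 0 0 0.9")

```text
time_s: 25.55
eef_pos: [0.4779, -0.3124, 0.2034]
tool_rot: [[0.122, 0.992, 0.0], [0.992, -0.122, -0.0], [-0.0, 0.0, -1.0]]
wrist_force: [-0.0, -1.5, -0.9]
finger_gap: 0.0255
grip_force: 59.1
```

```bash
python3 - <<'E'
from h import *
s=arm.get_state();print(s["time_s"],s["eef_pos"].round(4),s["tool_rot"].T.round(3)[2],s["joint_vel"].round(2));print("delta tool cm",(s["tool_rot"].T@(np.array([.4773,-.3124,.197])-s["eef_pos"])*100).round(2))
E
```

```text
25.55 [ 0.4779 -0.3124  0.2034] [ 0. -0. -1.] [-0.04  0.07  0.13 -0.02  0.03  0.04]
delta tool cm [-0.01 -0.06  0.64]
```

Emit:
jog_arm(commands="0 -0.05 0.2 0 0 0 0.9; 0 0 0.2 0 0 0 0.9; 0 0 0.2 0 0 0 0.9; 0 0 0 0 0 0 0.9; 0 0 0 0 0 0 0.9; 0 0 0 0 0 0 0.9; 0 0 0 0 0 0 0.9; 0 0 0 0 0 0 0.9; 0 0 0 0 0 0 0.9; 0 0 0 0 0 0 0.9")

```text
time_s: 26.55
eef_pos: [0.4774, -0.3123, 0.1973]
tool_rot: [[0.122, 0.992, 0.0], [0.992, -0.122, -0.0], [0.0, 0.0, -1.0]]
wrist_force: [0.4, -0.5, -1.2]
finger_gap: 0.0253
grip_force: 59.1
```

```bash
python3 - <<'E'
from h import *
s=arm.get_state();T=s["eef_pos"];print(s["time_s"],T.round(4),s["joint_vel"].round(2),s["wrist_force"].round(1))
im=snap("scene","s7");print("exp tip",proj("scene",T+np.array([.0002,.0018,-.142])).round(1),"goal",proj("scene",[.4775,-.3106,.055]).round(1),"head",proj("scene",[.4775,-.3106,.045]).round(1))
a=im[285:335,370:430,::-1];cv2.imwrite("pics/s7c.png",cv2.resize(a,None,fx=10,fy=10,interpolation=cv2.INTER_NEAREST))
for n in("offcut_a","tape_stack","clip_tin"):
    for r in arm.recognise(n,"scene")[:3]:print(n,round(r["p"],2),(np.array(r["point"])*[640,400]).round(0))
E
```

```text
26.55 [ 0.4774 -0.3123  0.1973] [-0.04 -0.02  0.01  0.01 -0.02 -0.13] [ 0.4 -0.5 -1.2]
exp tip [397.9 314.2] goal [397.9 314.3] head [397.4 318.1]
offcut_a 0.67 [331. 194.]
offcut_a 0.36 [344. 190.]
tape_stack 0.8 [251. 232.]
clip_tin 0.74 [292. 154.]
```

View pics/s7c.png

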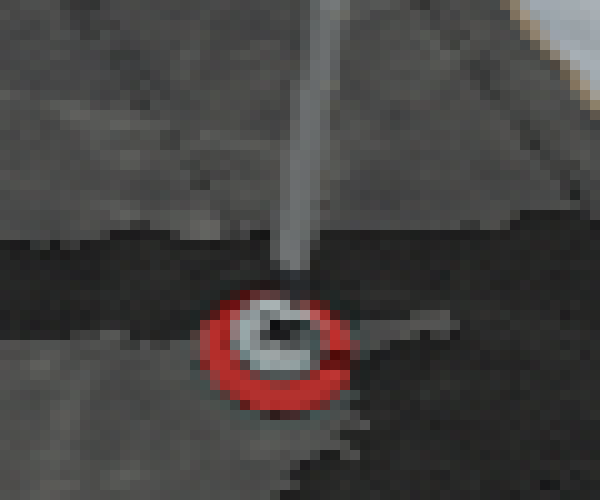

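The blade tip is at about px (398.5,314.5), directly above the head at (397.3,318), with roughly 9–10 mm between them. Both offcuts are in the bin, and the tape and tin haven't moved. I'm handing the job in.

```bash
python3 -c "
from bench import arm
print(arm.finish_job())"
```

```text
the job is handed in; nothing more can be done
None
```

I've handed the job in at about 27 s: both offcuts are in the bin, and the screwdriver is held upright and still with its tip about 1 cm above the red-washer screw, by camera measurement; the tape stack and tin of clips weren't moved.

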